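Make up a guest's tea tray

ROBOT

A 6-joint arm with a two-finger parallel gripper is mounted at the origin on the work surface. World frame = base frame: x ahead of the robot, y to its left, z up, the work surface at z = 0. Lengths are in m, angles in rad, forces in N, time in s.
With the tool pointing down it reaches from about 0.375 to 0.9 m from the base axis. Payload 3.1 kg.
Tool frame: the origin (TCP) lies at the very end of the fingers, on their centre line; the grasp point (between the pads) lies 19 mm behind it; z points along the fingers, y is the line along which they close (so a half turn about z gives the same grasp; the last joint's range is limited). The gripper opens to 85 mm and grips with 20 to 120 N. Pads are 22 mm wide; open, the fingers measure 114 mm over their backs; the gripper's body (76 mm by 85 mm) begins 54 mm behind the grasp point. The pads swing forward as they close: fully open they stand 13 mm farther back than shut.
Start: joints at [-1.5, 0.527, 1.433, -0, 1.181, -0.178], TCP at [0.154, -0.606, 0.231] pointing down, gripper open.
Joint ranges: [-3.08, 3.08], [-0.75, 2.2], [0.22, 2.44], [-1.43, 4.57], [0, 2.65], [-2.85, 2.85]. Speed limits (rad/s): [2.79, 2.79, 3.14, 3.14, 3.14, 3.14].

INTERFACE

Orientations are given as a unit quaternion [x, y, z, w].
In Python, from station import sense, snapshot, camera_params, sign_off gives the robot as it stands.
- The arm moves only by the shell command python3 -m handwheel 'ROWS' [OPENING] [FORCE]. ROWS is JSON, a list that holds one entry, the list of rows, each a list of 4 numbers: the shift along the tool's x, y, z in units of 25 mm (1.0 is 25 mm), then the turn about the tool's z in units of 6 degrees (1.0 is 6 degrees). A call has 1 to 20 rows; each row shifts and turns the commanded pose from where the row before left it, along the tool's axes as they then stand; what a row does not reach is not made up. A row lasts 1/8 s, in which the tool goes at most 62.5 mm and 10.7 degrees, less where a joint would pass 70% of its speed; a pose out of reach is approached as far as the arm can. A call is refused whole if a number of a shift passes 1 or a number of a turn 1, either way. A call with a gripper value outside its range is refused whole. OPENING is the finger opening in mm, from 0 to 85.4, set as the call begins (- or left out, the last holds). The fingers move at their own pace and stop on an object; FORCE is the grip in N (left out, the last holds). Time passes only in rows, so rows that do not move let the fingers close. It gives the time, the measured TCP pose, the force, the opening and the grip force at its end, in the units of the state.
- sense(): the state, without advancing time (a new reading comes with each control period).
- snapshot(name): name is "side" or "top"; returns (picture, depth): 420x560x3 uint8, red, green, blue; 420x560 float32, m along the optical axis (not along the pixel's ray), 0 where there is no reading.
- camera_params(name): a dict with "mtx" (3x3 intrinsics, pixels), "extrinsics" (4x4, takes a point from camera to world coordinates). Camera axes: x right, y up, looking along -z (the intrinsics and any distortion apply to the point x, -y, -z); pixel columns grow to the right and rows downward; lengths in m; the calibration is good to about 2 mm. A picture is of the moment at which its call begins. camera_params takes no time and is no camera call.
- sign_off(): hands the job in; it is judged then, once.
The state is a dict: "t": time; "q": joint angles; "qd": joint speeds; "tau": joint torques, N m; "tcp_pos": TCP position; "tool_rot": TCP orientation; "force": force on the tool from outside, world axes, zero at the start; "ft_torque": the same for the moment, N m; "finger_gap": opening from 0.0 (shut) to 1.0 (fully open); "gripper_force": force on a finger pad.
Only numpy, scipy, OpenCV 4.12 (cv2) and the standard library are available. Lean on these libraries where they do the work, as an engineer would, in place of code of your own. Each camera call takes 0.05 s, during which the arm holds its last target. There are 200 camera calls.

TASK

Make up one guest's tea tray on the craft table, left and right as seen from the robot: the oval wooden saucer in the middle of the tray's right half with the handleless cup standing in its well and the lid on the cup, and the white oblong dish in the middle of the left half, saucer and dish both lengthwise along the tray's long side. Lay the fork flat on the tray just in front of the dish (on the robot's side of it), centred on it and parallel to its long side, tines to the left. Set the crockery down gently rather than dropping it, and leave the mug, the pencil tin and the glue where they are.

Things in the scene. Friction and masses are not known exactly. Their poses are not given: they have to be found in the camera images.
- tray: Dark wooden serving tray, fixed to the table, 250 mm (its x, away from the robot) by 340 mm (its y, to the robot's left), turned up to 0.2 rad. Origin: centre of its underside. Inner floor at z = 6 mm, rim walls 6 mm thick, 18 mm high. The middle of its right half is at y = -85 mm, of its left half at y = +85 mm.
- saucer: Loose flat oval wooden saucer, straight-sided, 62 mm wide (x) by 122 mm long (y), 10 mm thick, with a raised ring on top in the middle (inner diameter 53 mm, outer 61 mm, 3.5 mm high) that makes the well for the cup's foot; well floor at z = 10 mm. Origin: centre of the underside. About 70 g. Gripped across its 62 mm width.
- dish: Loose white ceramic oblong sweets dish, open box shape 64 mm wide (x) by 110 mm long (y), 22 mm high, walls and floor 6 mm. Origin: centre of the underside. About 180 g. Can be gripped across its 64 mm width.
- cup: Loose handleless grey-green ceramic tea cup with fine vertical stripes, 74 mm high, foot 42 mm across, straight sides 65 mm across from 28 mm height up to the rim, walls 4 mm, mouth 57 mm inside. Stands upright. Origin: centre of the underside of the foot; z up. About 170 g.
- lid: Loose round lid of that cup, knob up, lying on its tapered spigot (36 mm across at the bottom, 48 mm at 6 to 8 mm height; goes into the cup's mouth). Flange 68 mm across, z = 8 to 14 mm, rests on the cup's rim. Straight knob 20 mm across, z = 14 to 31 mm, to hold it by. Origin: centre of the spigot's underside; seated, 66 mm above the cup's origin. About 60 g.
- fork: Loose dessert fork with a thick white easy-grip handle (18 mm wide, 78 mm long, 12 mm thick, lying flat) and a steel head 21 mm wide; 130 mm long in all, along its y, tines at the +y end. Origin: at mid-length, level with its underside, over the handle; also its centre of mass; the handle reaches from y = -65 to +13 mm. At the start its tines point roughly to the robot's left. About 45 g.
- fork_tines (a point): Tips of the fork's tines, on its centre line, 6.5 mm above its underside.
- mug: White ceramic coffee mug with a handle, 76 mm across, 82 mm high, standing among the loose things; not part of the tray, to be left where it is. Origin: centre of its underside, handle towards its +y.
- pencil_tin: Open pink tin of coloured pencils, 90 by 190 mm, 16 mm high, lying beyond the tray; to be left where it is. Origin: centre of the underside.
- glue: Small red glue bottle with a white cap, 36 mm across, 85 mm high, standing beyond the tray; to be left where it is. Origin: centre of the underside.

How it is judged:
By the outcome, as a careful person would: the job done as asked, in the order asked, and still so for the second after the job is handed in, with the robot touching nothing.
It also fails if it takes over 134 s, if anything falls off the work surface, if the arm or the gripper's body presses on something with over 40 N, if the wrist force passes 120 N, or if a joint passes its speed limit or range.

## Working session

There is one attempt and no reset: what is moved stays moved. The work goes in short steps, Python scripts to look and compute and a shell command to move; the robot and the scene stay as the last step left them, time stands still between calls to the robot, and variables do not carry over. Pictures are saved under pics/ and viewed, at most 14 in all, crops included, and the job is handed in when it is done.

```bash
ls; mkdir -p pics
python3 - <<'E'
from station import *
import cv2,numpy as np
for n in("top","side"):
    p,d=snapshot(n); cv2.imwrite(f"pics/{n}0.png",p[:,:,::-1]); np.savez(f"{n}0.npz",p=p,d=d)
    c=camera_params(n); print(n,np.round(c["mtx"],1).tolist(),np.round(c["extrinsics"],3).tolist(),[k for k in c])
s=sense();print(s["tcp_pos"],s["tool_rot"],s["finger_gap"],s["t"])
E
```

```text
pics
top [[545.3, 0.0, 275.1], [0.0, 545.3, 206.5], [0.0, 0.0, 1.0]] [[0.017, 0.985, -0.172, 0.356], [-1.0, 0.015, -0.011, 0.032], [-0.008, 0.172, 0.985, 1.24], [0.0, 0.0, 0.0, 1.0]] ['mtx', 'extrinsics']
side [[534.5, 0.0, 287.4], [0.0, 534.5, 209.1], [0.0, 0.0, 1.0]] [[-0.818, 0.379, -0.434, 0.043], [-0.576, -0.552, 0.603, 0.772], [-0.011, 0.743, 0.669, 0.895], [0.0, 0.0, 0.0, 1.0]] ['mtx', 'extrinsics']
[ 0.15389579 -0.60507312  0.23042228] [ 9.92269628e-01  1.24096648e-01  6.04034548e-05 -1.00175286e-03] 0.9995346837306981 0.1
```

View pics/top0.png

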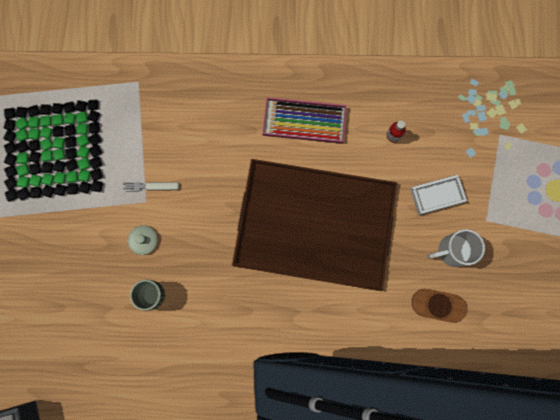

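View pics/side0.png

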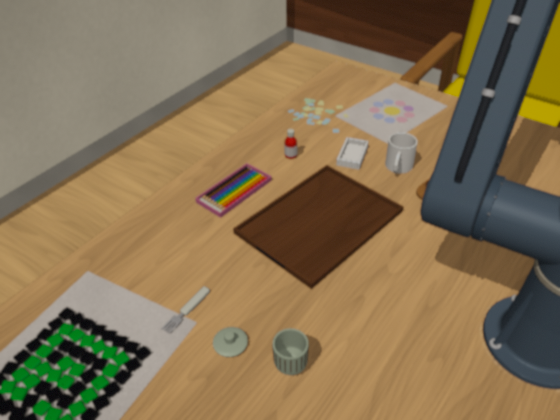

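Top view: robot at the bottom, x up, y left. Tray about (316,225), saucer (439,305), dish (440,195), cup (147,295), lid (143,240), fork (124–180,187), mug (465,248), tin (306,120), glue (398,131). The side view shows the same layout.

```bash
cat > h.py <<'E'
import numpy as np,cv2
from station import *
def ray(n,uv,z):
    "pixel(s) -> world points on plane z"
    c=camera_params(n);K=c["mtx"];E=np.array(c["extrinsics"])
    uv=np.atleast_2d(np.float64(uv))
    r=np.c_[(uv[:,0]-K[0][2])/K[0][0],-(uv[:,1]-K[1][2])/K[1][1],-np.ones(len(uv))]@E[:3,:3].T
    return E[:3,3]+r*((z-E[2,3])/r[:,2])[:,None]
def cloud(n,d):
    c=camera_params(n);K=c["mtx"];E=np.array(c["extrinsics"])
    v,u=np.mgrid[:d.shape[0],:d.shape[1]]
    P=np.stack([(u-K[0][2])/K[0][0]*d,-(v-K[1][2])/K[1][1]*d,-d],-1)
    return P@E[:3,:3].T+E[:3,3]
def proj(n,P):
    c=camera_params(n);K=c["mtx"];E=np.array(c["extrinsics"])
    q=(np.atleast_2d(P)-E[:3,3])@E[:3,:3]
    return np.c_[K[0][0]*q[:,0]/-q[:,2]+K[0][2],-K[1][1]*q[:,1]/-q[:,2]+K[1][2]]
def rect(xy):
    (c,(w,h),a)=cv2.minAreaRect(np.float32(xy)*1000)
    if w>h: w,h,a=h,w,a+90
    # h long; direction of long axis relative to +y
    ang=(a+90)%180  # angle of h axis from x
    return np.round(c,1),round(w,1),round(h,1),round((ang-90+90)%180-90,1)  # deg from +y, ccw
E
python3 - <<'E'
from h import *
from scipy import ndimage as nd
f=np.load("top0.npz");p,d=f["p"],f["d"];P=cloud("top",d)
Z=P[...,2]; print("table z",np.median(Z[320:340,20:100]), np.std(Z[320:340,20:100]),np.median(Z[355:,40:200]))
z0=0
hsv=cv2.cvtColor(p,cv2.COLOR_RGB2HSV)
def roi(name,u0,v0,u1,v1,zlo,zhi,m=None):
    k=np.zeros(Z.shape,bool);k[v0:v1,u0:u1]=1
    k&=(Z>zlo)&(Z<zhi)&(d>0)
    if m is not None:k&=m
    l,n=nd.label(k)
    if n: k=l==1+np.argmax(nd.sum(k,l,range(1,n+1)))
    q=P[k];print(name,k.sum(),"rect",rect(q[:,:2]),"mean",np.round(q.mean(0)*1000,1),"zmax",round(q[:,2].max()*1000,1))
roi("tray",220,150,410,300,.004,.03)
roi("trayrim",220,150,410,300,.012,.03)
roi("saucer",405,280,475,330,.005,.03)
roi("ring",405,280,475,330,.0118,.03)
roi("dish",405,170,475,220,.006,.04)
roi("dishrim",405,170,475,220,.015,.04)
roi("cup",120,270,180,320,.06,.1)
roi("lidfl",120,220,170,262,.008,.02)
roi("lid",120,220,170,262,.005,.05)
roi("knob",120,220,170,262,.022,.05)
roi("fork",115,175,190,200,.003,.03)
roi("handle",115,175,190,200,.009,.03)
roi("mug",425,225,500,275,.07,.1)
roi("mugall",425,225,500,275,.02,.1)
# colour masks
w=(hsv[...,1]<70)&(hsv[...,2]>110)
def cr(name,u0,v0,u1,v1,m,z):
    k=np.zeros(Z.shape,bool);k[v0:v1,u0:u1]=1;k&=m
    l,n=nd.label(k);k=l==1+np.argmax(nd.sum(k,l,range(1,n+1)))
    v,u=np.nonzero(k);print("col",name,k.sum(),rect(ray("top",np.c_[u,v],z)[:,:2]))
cr("tray",220,150,410,300,hsv[...,2]<75,.018)
cr("dish",405,170,475,220,w,.022)
cr("handle",146,175,190,200,w,.012)
from station import sense
cv2.imwrite("pics/crop.png",cv2.resize(np.hstack([p[160:330,100:200][:, :, ::-1],p[160:330,395:510][:,:,::-1]]),None,fx=3.4,fy=3.4,interpolation=cv2.INTER_CUBIC))
E
```

```text
table z -0.0006367104631734843 0.08752929036938004 -0.0005134227252129309
tray 13455 rect (array([534.6, -48. ]), 257.2, 349.8, -8.6) mean [531.3 -48.9   8.1] zmax 25.6
trayrim 1582 rect (array([533. , -46.5]), 251.1, 344.5, -8.6) mean [533.1 -51.7  17.6] zmax 25.6
saucer 1377 rect (array([ 354.6, -321.4]), 62.4, 121.3, -11.6) mean [ 354.4 -321.6   10.6] zmax 19.2
ring 39 rect (array([ 327.4, -320.4]), 9.4, 32.6, -3.1) mean [ 327.8 -320.4   14.1] zmax 18.8
dish 915 rect (array([ 603.8, -328.3]), 65.2, 113.4, 16.3) mean [ 605.3 -329.5   14.7] zmax 29.2
dishrim 434 rect (array([ 604.2, -328. ]), 64.3, 112.7, 16.3) mean [ 603.6 -327.2   21.6] zmax 29.2
cup 257 rect (array([366.7, 316.2]), 64.0, 64.0, -30.5) mean [366.5 316.3  70.8] zmax 80.1
lidfl 605 rect (array([489.3, 344.8]), 65.8, 66.1, 65.8) mean [489.1 343.9  13.1] zmax 19.7
lid 697 rect (array([490.1, 345.2]), 66.6, 67.1, -45.4) mean [489.2 343.9  14.5] zmax 35.7
knob 64 rect (array([489.4, 343.9]), 17.6, 17.9, 35.3) mean [489.2 344.1  30.2] zmax 35.7
fork 401 rect (array([615.5, 335. ]), 24.1, 133.1, 0.7) mean [615.2 327.5   9.6] zmax 16.7
handle 198 rect (array([615.7, 307.3]), 17.0, 75.0, 0.6) mean [615.4 306.1  12. ] zmax 16.7
mug 344 rect (array([ 478.1, -361.2]), 76.2, 79.5, -26.4) mean [ 476.6 -360.5   79.1] zmax 89.5
mugall 888 rect (array([ 468.7, -353.2]), 74.9, 103.4, 43.1) mean [ 476.3 -358.6   59.7] zmax 89.5
col tray 16311 (array([531.7, -46.6]), 248.4, 344.1, -8.4)
col dish 1393 (array([ 603.2, -324.5]), 65.1, 117.2, 16.3)
col handle 246 (array([615.3, 308.2]), 16.5, 72.0, 0.9)
```

View pics/crop.png

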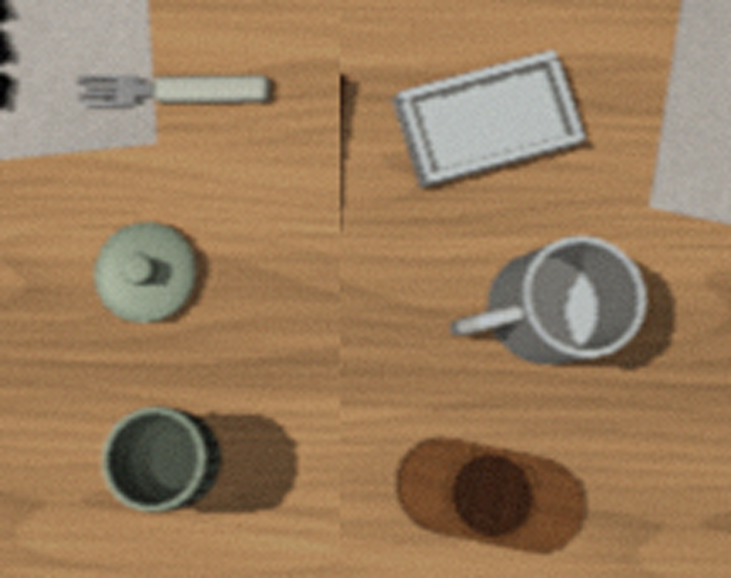

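Crop: fork tines left with handle to the right, lid knob up, cup upright, dish turned, saucer with its ring. All sizes agree with the spec. Tray ≈ (0.533, −0.047), yaw −8.5°. I'll write a small planner, then move.

```bash
cat > plan.py <<'E'
import sys,math,numpy as np
from scipy.spatial.transform import Rotation as R
from station import sense
# frames: world targets; psi=yaw of tool x. usage: plan.py x y z psi [nmin]
def now():
    s=sense(); r=R.from_quat(s["tool_rot"]).as_matrix()
    return np.array(s["tcp_pos"]),math.degrees(math.atan2(r[1,0],r[0,0])),s
def plan(t,psi,nmin=1):
    p,a,s=now(); d=np.array(t)-p; dt=-((psi-a+180)%360-180)
    n=max(nmin,math.ceil(np.linalg.norm(d)/.024),math.ceil(abs(dt)/5.9))
    k=round(dt/6/n,2)
    ang=np.radians(a-6*k*np.arange(n))
    C,S=np.cos(ang).sum(),np.sin(ang).sum()   # x=(c,s) y=(s,-c)
    v=np.linalg.solve([[C,S],[S,-C]],d[:2])/.025
    z=-d[2]/.025/n
    print(f"at {np.round(p,4)} psi {a:.1f} d {np.round(d*1000,1)} rows {n} x [{v[0]:.3f},{v[1]:.3f},{z:.3f},{k}]")
T0=np.array([.533,-.047]);TY=-8.5
def tray(x,y,T0=T0,ty=TY):
    c,s=math.cos(math.radians(ty)),math.sin(math.radians(ty))
    return T0+[c*x-s*y,s*x+c*y]
if __name__=="__main__":
    a=list(map(float,sys.argv[1:])); plan(a[:3],a[3],int(a[4]) if len(a)>4 else 1)
E
python3 plan.py .3545 -.3215 .10 78.4
python3 -c "
from plan import *
print(tray(0,-.085),tray(0,.085),tray(-.06,.085))"
```

```text
at [ 0.1539 -0.6051  0.2304] psi 14.3 d [ 200.6  283.6 -130.4] rows 16 x [0.901,-0.164,0.326,-0.67]
[ 0.5204362  -0.13106635] [0.5455638  0.03706635] [0.48622285 0.04593491]
```

```bash
python3 -m handwheel '[[[0.9,-0.164,0.326,-0.67],[0.9,-0.164,0.326,-0.67],[0.9,-0.164,0.326,-0.67],[0.9,-0.164,0.326,-0.67],[0.9,-0.164,0.326,-0.67],[0.9,-0.164,0.326,-0.67],[0.9,-0.164,0.326,-0.67],[0.9,-0.164,0.326,-0.67],[0.9,-0.164,0.326,-0.67],[0.9,-0.164,0.326,-0.67],[0.9,-0.164,0.326,-0.67],[0.9,-0.164,0.326,-0.67],[0.9,-0.164,0.326,-0.67],[0.9,-0.164,0.326,-0.67],[0.9,-0.164,0.326,-0.67],[0.9,-0.164,0.326,-0.67],[0,0,0,0],[0,0,0,0]]]' 85 30
python3 plan.py .3545 -.3215 .012 78.4
```

```text
t: 2.35
tcp_pos: [0.3549, -0.3233, 0.1012]
tool_rot: [0.774, 0.633, -0.0, 0.001]
force: [-0.0, -0.7, -0.3]
finger_gap: 0.999
gripper_force: 0.0
at [ 0.3549 -0.3233  0.1012] psi 78.6 d [ -0.4   1.8 -89.2] rows 4 x [0.017,-0.008,0.892,0.01]
```

```bash
python3 -m handwheel '[[[0.03,-0.008,0.9,0.01],[0.03,0,0.9,0.01],[0.012,0,0.9,0],[0,0,0.6,0],[0,0,0.2,0],[0,0,0.2,0],[0,0,0.1,0],[0,0,0,0]]]' 72 30
python3 plan.py .3545 -.3215 .0 78.4
python3 - <<'E'
from h import *
p,d=snapshot("side");cv2.imwrite("pics/s1.png",cv2.resize(p[140:300,330:560][:,:,::-1],None,fx=3.4,fy=3.4,interpolation=2))
p,d=snapshot("top");cv2.imwrite("pics/t1.png",cv2.resize(p[250:400,340:540][:,:,::-1],None,fx=3.4,fy=3.4,interpolation=2))
E
```

```text
t: 3.35
tcp_pos: [0.3546, -0.3207, 0.0061]
tool_rot: [0.775, 0.632, -0.0, 0.0]
force: [0.0, -0.4, 0.1]
finger_gap: 0.844
gripper_force: 0.0
at [ 0.3546 -0.3207  0.0061] psi 78.5 d [-0.1 -0.8 -6.1] rows 1 x [-0.033,0.002,0.245,0.01]
```

View pics/s1.png

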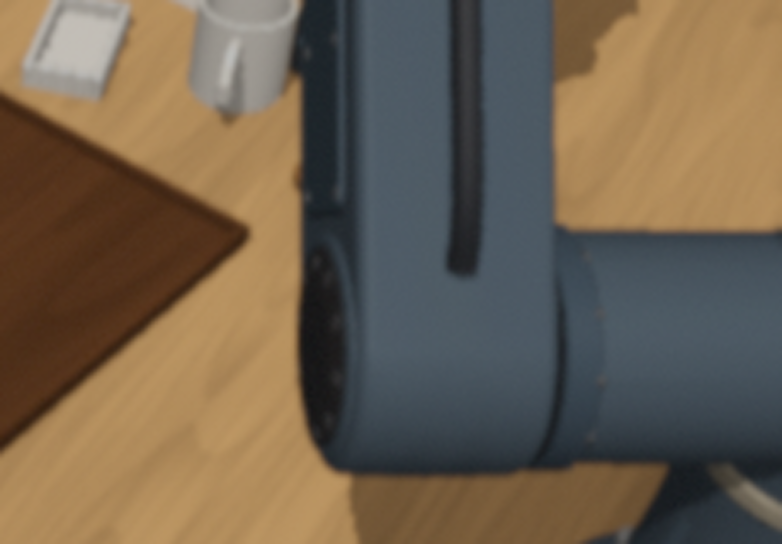

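The side view is blocked by the arm (link over columns 300–560 of the crop). I'll go down by feel instead.

```bash
python3 -m handwheel '[[[-0.03,0,0.1,0.01],[0,0,0.1,0],[0,0,0,0],[0,0,0,0]]]'|sed -n '2p;4,6p'; python3 -m handwheel '[[[0,0,0.06,0],[0,0,0.06,0],[0,0,0,0]]]'|sed -n '2p;4,6p'
```

```text
tcp_pos: [0.3543, -0.3212, 0.0008]
force: [0.5, 0.7, -0.3]
finger_gap: 0.846
gripper_force: 0.0
tcp_pos: [0.3543, -0.3212, -0.0022]
force: [0.1, -0.2, -0.3]
finger_gap: 0.846
gripper_force: 0.0
```

```bash
python3 -m handwheel '[[[0,0,0,0],[0,0,0,0],[0,0,0,0],[0,0,0,0],[0,0,0,0]]]' 50 40|sed -n '2p;4,6p'; python3 -m handwheel '[[[0,0,-0.3,0],[0,0,-0.4,0],[0,0,0,0],[0,0,0,0]]]'|sed -n '2p;4,6p'
```

```text
tcp_pos: [0.3543, -0.3212, -0.0018]
force: [-0.7, 0.1, 6.4]
finger_gap: 0.709
gripper_force: 43.1
tcp_pos: [0.3544, -0.3214, 0.0156]
force: [0.3, 0.6, -0.4]
finger_gap: 0.711
gripper_force: 43.9
```

```bash
python3 plan.py .5204 -.1311 .05 81.5
```

```text
at [ 0.3544 -0.3214  0.0156] psi 78.4 d [166.  190.3  34.4] rows 11 x [0.787,0.473,-0.125,-0.05]
```

```bash
python3 -m handwheel '[[[0.787,0.473,-0.46,-0.05],[0.787,0.473,-0.46,-0.05],[0.787,0.473,-0.46,-0.05],[0.787,0.473,0,-0.05],[0.787,0.473,0,-0.05],[0.787,0.473,0,-0.05],[0.787,0.473,0,-0.05],[0.787,0.473,0,-0.05],[0.787,0.473,0,-0.05],[0.787,0.473,0,-0.05],[0.787,0.473,0,-0.05],[0,0,0,0],[0,0,0,0]]]'|sed -n '2p;4,6p'; python3 plan.py .5204 -.1311 .007 81.5 4
python3 - <<'E'
from h import *
p,d=snapshot("side");cv2.imwrite("pics/s2.png",cv2.resize(p[120:320,220:460][:,:,::-1],None,fx=3,fy=3,interpolation=2))
E
```

```text
tcp_pos: [0.5197, -0.1311, 0.0496]
force: [0.7, -0.3, -0.4]
finger_gap: 0.708
gripper_force: 43.9
at [ 0.5197 -0.1311  0.0496] psi 81.7 d [  0.7   0.  -42.6] rows 4 x [0.001,0.007,0.426,0.01]
```

View pics/s2.png

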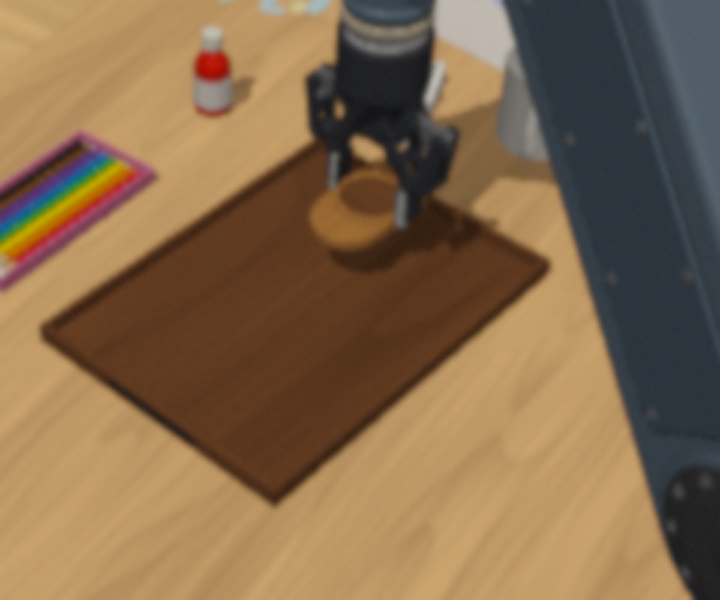

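The saucer (crop 355,210) hangs level in the fingers over the tray's right half. Lowering it.

```bash
python3 -m handwheel '[[[0,0.015,0.45,0.02],[0,0.015,0.45,0.01],[0,0,0.45,0],[0,0,0.25,0],[0,0,0.06,0],[0,0,0,0],[0,0,0,0]]]'|sed -n '2p;4,6p'; python3 -m handwheel '[[[0,0,0.05,0],[0,0,0.04,0],[0,0,0,0],[0,0,0,0]]]'|sed -n '2p;4,6p'
```

```text
tcp_pos: [0.5213, -0.1312, 0.0087]
force: [-0.1, -0.7, -1.7]
finger_gap: 0.705
gripper_force: 43.9
tcp_pos: [0.5211, -0.1311, 0.0062]
force: [0.2, 0.3, -1.1]
finger_gap: 0.705
gripper_force: 43.9
```

```bash
python3 -m handwheel '[[[0,-0.02,0.04,0],[0,0,0.03,0],[0,0,0,0],[0,0,0,0]]]'|sed -n '2p;4,6p'; python3 -m handwheel '[[[0,0,0.03,0],[0,0,0,0],[0,0,0,0]]]'|sed -n '2p;4,6p'
```

```text
tcp_pos: [0.5206, -0.1311, 0.0044]
force: [0.6, -0.3, -0.7]
finger_gap: 0.708
gripper_force: 43.9
tcp_pos: [0.5206, -0.1311, 0.0042]
force: [-1.3, 0.1, 6.0]
finger_gap: 0.711
gripper_force: 44.5
```

```bash
python3 -m handwheel '[[[0,0,0,0],[0,0,0,0],[0,0,0,0],[0,0,-0.4,0],[0,0,-1,0],[0,0,-1,0],[0,0,-1,0],[0,0,-1,0],[0,0,-1,0],[0,0,-1,0],[0,0,0,0]]]' 74|sed -n '1,2p;4,6p'; python3 plan.py .3665 .3165 .13 90
python3 - <<'E'
from h import *
c=camera_params("side")
from scipy import ndimage as nd
p,d=snapshot("side");cv2.imwrite("pics/s3.png",cv2.resize(p[120:320,220:460][:,:,::-1],None,fx=3,fy=3,interpolation=2))
# lid/cup side check from initial images
f=np.load("side0.npz");P=cloud("side",f["d"])
def roi(n,u0,v0,u1,v1,zl,zh):
    q=P[v0:v1,u0:u1].reshape(-1,3);q=q[(q[:,2]>zl)&(q[:,2]<zh)];print(n,len(q),rect(q[:,:2]),np.round(q.mean(0)*1000,1))
roi("cup",265,320,320,380,.068,.09);roi("lid",205,320,255,360,.008,.02);roi("knob",205,320,255,360,.022,.04)
roi("dish",330,135,375,172,.014,.03);roi("fork",160,285,212,335,.009,.02);roi("tray",230,160,410,290,.013,.03)
E
```

```text
t: 10.75
tcp_pos: [0.5219, -0.1316, 0.166]
force: [-0.6, 0.3, 0.2]
finger_gap: 0.867
gripper_force: 0.0
at [ 0.5219 -0.1316  0.166 ] psi 81.5 d [-155.4  448.1  -36. ] rows 20 x [0.870,-0.380,0.072,-0.07]
cup 286 (array([363.6, 322.4]), 63.0, 65.4, 36.4) [363.2 323.9  72.1]
lid 698 (array([487.5, 351.8]), 66.0, 66.6, -19.1) [485.  354.5  12.5]
knob 88 (array([486.6, 352.2]), 18.7, 18.9, 78.8) [486.2 353.   28.7]
dish 238 (array([ 596.7, -297.6]), 70.6, 167.5, 12.9) [ 601.  -310.7   18.5]
fork 212 (array([610.5, 340.8]), 21.7, 128.9, 0.7) [612.5 323.2  11.1]
tray 1581 (array([ 600.9, -121.6]), 415.3, 487.5, -8.6) [562.9 -55.1  16.2]
```

View pics/s3.png

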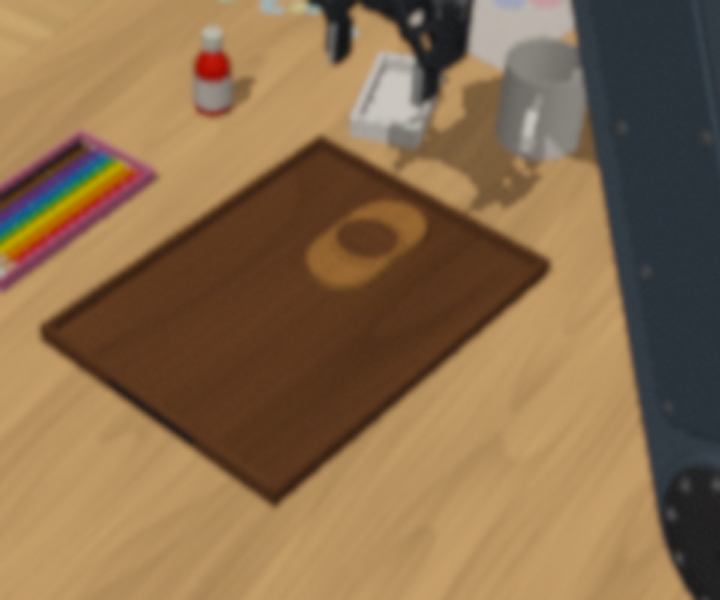

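Saucer lies flat, lengthwise in the right half (crop 367,243). The cameras disagree by about 7 mm on the lid and cup, so I'll resolve that while heading for the cup.

```bash
python3 -m handwheel '[[[0.87,-0.38,0,-0.07],[0.87,-0.38,0,-0.07],[0.87,-0.38,0,-0.07],[0.87,-0.38,0,-0.07],[0.87,-0.38,0,-0.07],[0.87,-0.38,0,-0.07],[0.87,-0.38,0,-0.07],[0.87,-0.38,0,-0.07],[0.87,-0.38,0,-0.07],[0.87,-0.38,0,-0.07],[0.87,-0.38,0,-0.07],[0.87,-0.38,0,-0.07],[0.87,-0.38,0,-0.07],[0.87,-0.38,0,-0.07],[0.87,-0.38,0,-0.07],[0.87,-0.38,0,-0.07],[0.87,-0.38,0,-0.07],[0.87,-0.38,0,-0.07],[0.87,-0.38,0,-0.07],[0.87,-0.38,0,-0.07]]]' 85|sed -n '1,2p;4,6p'; python3 plan.py .3665 .3165 .13 90
python3 - <<'E'
from h import *
from scipy import ndimage as nd
T=np.load("top0.npz");S=np.load("side0.npz")
def mask(n,box,f,zl):
    u0,v0,u1,v1=box;P=cloud(n,f["d"]);k=np.zeros(f["d"].shape,bool)
    k[v0:v1,u0:u1]=(P[v0:v1,u0:u1,2]>zl);l,m=nd.label(k)
    k=l==1+np.argmax(nd.sum(k,l,range(1,m+1)));v,u=np.nonzero(k);return u,v
def show(n,name,box,f,zl,z):
    u,v=mask(n,box,f,zl);q=ray(n,np.c_[u,v],z);print(n,name,rect(q[:,:2]))
show("top","knob",(120,220,170,262),T,.024,.031);show("side","knob",(205,320,255,360),S,.024,.031)
show("top","cup",(120,270,180,320),T,.066,.074);show("side","cup",(265,320,320,380),S,.066,.074)
show("top","lidfl",(120,220,170,262),T,.007,.013);
# tray & saucer as placed, top camera
p,d=snapshot("top");np.savez("top1.npz",p=p,d=d);P=cloud("top",d)
k=np.zeros(d.shape,bool);k[180:270,320:400]=1;k&=(P[...,2]>.0115)&(p[...,0]>95)
l,m=nd.label(k);k=l==1+np.argmax(nd.sum(k,l,range(1,m+1)));v,u=np.nonzero(k)
print("saucer now",rect(ray("top",np.c_[u,v],.016)[:,:2]))
for n in("top","side"):
    print(n,np.round(proj(n,[[.3665,.3165,0],[.533,-.047,.018],[0,0,0]]),1).tolist())
E
```

```text
t: 13.3
tcp_pos: [0.3627, 0.3181, 0.1629]
force: [0.6, 0.7, 0.6]
finger_gap: 0.991
gripper_force: 0.0
at [0.3627 0.3181 0.1629] psi 90.0 d [  3.8  -1.6 -32.9] rows 2 x [-0.031,0.077,0.658,0.0]
top knob (array([489.2, 343.8]), 17.8, 18.6, 47.2)
side knob (array([485.3, 354. ]), 19.3, 20.3, 34.7)
top cup (array([366.4, 315.6]), 63.9, 64.1, 47.3)
side cup (array([363.1, 324.9]), 64.1, 66.8, 44.0)
top lidfl (array([489.7, 344.4]), 65.7, 66.1, 47.2)
saucer now (array([ 521.8, -131.6]), 61.5, 119.0, -8.2)
top [[153.1, 294.8], [315.7, 222.9], [292.0, 471.9]]
side [[291.3, 362.5], [320.6, 214.8], [537.5, 339.5]]
```

```bash
python3 -m handwheel '[[[-0.06,0.15,0.3,0],[0,0,0,0],[0,0,0,0]]]'|sed -n '1,2p;4,6p'
python3 - <<'E'
from h import *
s=sense();t=np.array(s["tcp_pos"]);out=[]
for n in("top","side"):
    p,d=snapshot(n);p=p.copy()
    tip=[t+[sx*.0425,0,.013] for sx in(-1,1)]
    q=proj(n,tip+[[.3664,.316,.074]]);print(n,np.round(q,1).tolist())
    u,v=(q[2]).astype(int);c0=max(u-65,0);r0=min(max(v-70,0),290)
    b=cv2.resize(p[r0:r0+130,c0:c0+130][:,:,::-1],None,fx=3,fy=3,interpolation=2)
    for k,a in enumerate(q):cv2.drawMarker(b,tuple(int(3*z) for z in (a-[c0,r0])),[(0,0,255),(0,0,255),(255,0,255)][k],0,12,1)
    out.append(b)
cv2.imwrite("pics/g4.png",np.hstack(out))
E
```

```text
t: 13.72
tcp_pos: [0.3691, 0.3149, 0.1558]
force: [-0.4, -0.7, -0.8]
finger_gap: 0.992
gripper_force: 0.0
top [[132.8, 314.6], [135.5, 270.4], [145.3, 294.4]]
side [[311.1, 317.7], [269.8, 294.7], [291.3, 339.7]]
```

View pics/g4.png

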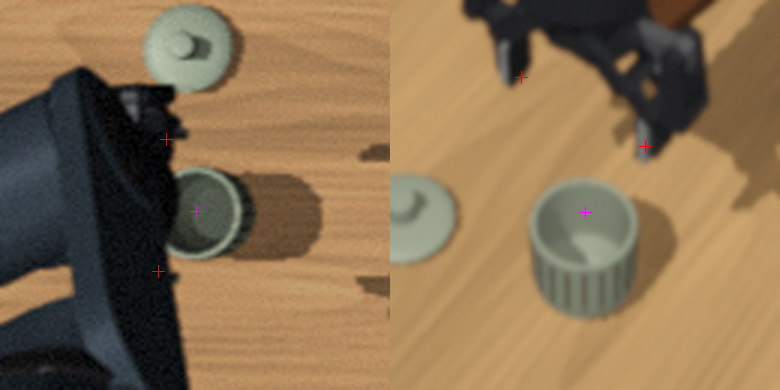

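Side view: tip and cup marks both sit about 3 px above the real ones (tips at 512,84 / 645,160, rim centre at 584,224). So the side camera is offset, while the top camera agrees with the arm. Going by the top camera, I'll grasp the cup.

```bash
python3 -m handwheel '[[[0.04,-0.1,0.9,0],[0,0,0.9,0],[0,0,0.9,0],[0,0,0.9,0],[0,0,0.9,0],[0,0,0.3,0],[0,0,0,0],[0,0,0,0]]]' 85|sed -n '1,2p;4,6p'
python3 -m handwheel '[[[0,0,0,0],[0,0,0,0],[0,0,0,0],[0,0,0,0],[0,0,0,0],[0,0,0,0]]]' 50 40|sed -n '1,2p;4,6p'
python3 -m handwheel '[[[0,0,-0.2,0],[0,0,-0.4,0],[0,0,-0.8,0],[0,0,-0.8,0],[0,0,0,0],[0,0,0,0]]]'|sed -n '1,2p;4,6p';python3 plan.py .5212 -.1313 .10 81.5
```

```text
t: 14.82
tcp_pos: [0.3672, 0.3168, 0.0369]
force: [0.1, 0.3, 0.6]
finger_gap: 0.993
gripper_force: 0.0
t: 15.58
tcp_pos: [0.3669, 0.3168, 0.037]
force: [-0.9, 0.6, 6.3]
finger_gap: 0.73
gripper_force: 42.9
t: 16.32
tcp_pos: [0.3664, 0.3164, 0.091]
force: [0.1, -0.1, -1.4]
finger_gap: 0.738
gripper_force: 44.3
at [0.3664 0.3164 0.091 ] psi 89.9 d [ 154.8 -447.7    9. ] rows 20 x [-0.872,0.373,-0.018,0.07]
```

```bash
python3 -m handwheel '[[[-0.872,0.373,-0.15,0.07],[-0.872,0.373,-0.15,0.07],[-0.872,0.373,-0.1,0.07],[-0.872,0.373,0,0.07],[-0.872,0.373,0,0.07],[-0.872,0.373,0,0.07],[-0.872,0.373,0,0.07],[-0.872,0.373,0,0.07],[-0.872,0.373,0,0.07],[-0.872,0.373,0,0.07],[-0.872,0.373,0,0.07],[-0.872,0.373,0,0.07],[-0.872,0.373,0,0.07],[-0.872,0.373,0,0.07],[-0.872,0.373,0,0.07],[-0.872,0.373,0,0.07],[-0.872,0.373,0,0.07],[-0.872,0.373,0,0.07],[-0.872,0.373,0,0.07],[-0.872,0.373,0,0.07]]]'|sed -n '1,2p;4,6p'
python3 -m handwheel '[[[0,0,0,0],[0,0,0,0],[0,0,0,0]]]'|sed -n '1,2p;4,6p';python3 plan.py .5212 -.1313 .057 81.5
```

```text
t: 18.82
tcp_pos: [0.5215, -0.1322, 0.1005]
force: [0.5, 0.3, -1.2]
finger_gap: 0.735
gripper_force: 44.3
t: 19.2
tcp_pos: [0.5209, -0.1302, 0.1011]
force: [-1.0, 0.3, -1.4]
finger_gap: 0.733
gripper_force: 44.3
at [ 0.5209 -0.1302  0.1011] psi 81.6 d [  0.3  -1.1 -44.1] rows 2 x [-0.021,0.008,0.881,0.01]
```

```bash
python3 -m handwheel '[[[-0.04,0,0.6,0.02],[0,0,0.6,0],[0,0,0.4,0],[0,0,0.14,0],[0,0,0.06,0],[0,0,0,0],[0,0,0,0]]]'|sed -n '1,2p;4,6p'
python3 -m handwheel '[[[0,0,0.04,0],[0,0,0.04,0],[0,0,0,0],[0,0,0,0]]]'|sed -n '1,2p;4,6p'
```

```text
t: 20.08
tcp_pos: [0.5217, -0.1323, 0.0565]
force: [0.4, 0.5, -1.9]
finger_gap: 0.733
gripper_force: 44.3
t: 20.58
tcp_pos: [0.5214, -0.1322, 0.0542]
force: [0.2, -0.2, -1.8]
finger_gap: 0.727
gripper_force: 44.3
```

```bash
python3 -m handwheel '[[[0,0,0.04,0],[0,0,0.02,0],[0,0,0,0],[0,0,0,0]]]'|sed -n '1,2p;4,6p'
```

```text
t: 21.08
tcp_pos: [0.5215, -0.1323, 0.0531]
force: [-1.4, 0.3, 5.9]
finger_gap: 0.731
gripper_force: 45.0
```

```bash
python3 -m handwheel '[[[0,0,0,0],[0,0,0,0],[0,0,0,0],[0,0,-0.3,0],[0,0,-0.8,0],[0,0,-1,0],[0,0,-1,0],[0,0,-1,0],[0,0,-0.5,0],[0,0,0,0]]]' 80|sed -n '1,2p;4,6p'; python3 plan.py .4893 .3440 .12 90
python3 - <<'E'
from h import *
p,d=snapshot("side");cv2.imwrite("pics/s5.png",cv2.resize(p[120:320,220:460][:,:,::-1],None,fx=2.5,fy=2.5,interpolation=2))
E
```

```text
t: 22.32
tcp_pos: [0.5219, -0.1324, 0.1685]
force: [0.2, 0.5, 0.1]
finger_gap: 0.935
gripper_force: 0.0
at [ 0.5219 -0.1324  0.1685] psi 81.4 d [-32.6 476.4 -48.5] rows 20 x [0.945,-0.142,0.097,-0.07]
```

View pics/s5.png

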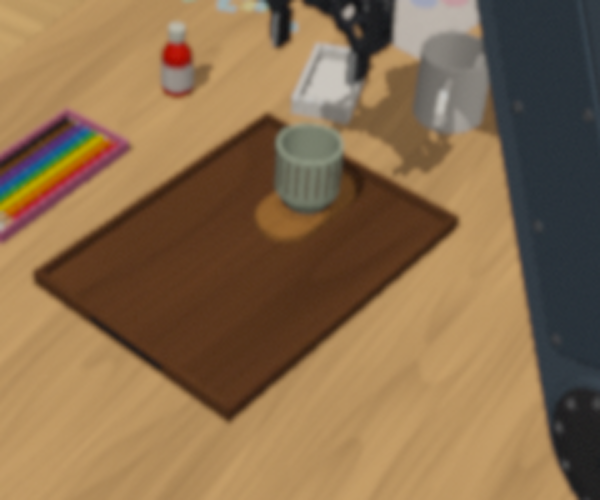

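The cup stands upright on the saucer (crop 309,165). On to the lid.

```bash
python3 -m handwheel '[[[0.945,-0.142,0,-0.07],[0.945,-0.142,0,-0.07],[0.945,-0.142,0,-0.07],[0.945,-0.142,0,-0.07],[0.945,-0.142,0,-0.07],[0.945,-0.142,0,-0.07],[0.945,-0.142,0,-0.07],[0.945,-0.142,0.1,-0.07],[0.945,-0.142,0.1,-0.07],[0.945,-0.142,0.1,-0.07],[0.945,-0.142,0.1,-0.07],[0.945,-0.142,0.2,-0.07],[0.945,-0.142,0.2,-0.07],[0.945,-0.142,0.2,-0.07],[0.945,-0.142,0.2,-0.07],[0.945,-0.142,0.2,-0.07],[0.945,-0.142,0.2,-0.07],[0.945,-0.142,0.2,-0.07],[0.945,-0.142,0.2,-0.07],[0.945,-0.142,0.2,-0.07]]]' 45|sed -n '1,2p;4,6p'
python3 -m handwheel '[[[0,0,0,0],[0,0,0,0]]]'|sed -n '1,2p;4,6p';python3 plan.py .4893 .3440 .020 90 5
```

```text
t: 24.88
tcp_pos: [0.4876, 0.3444, 0.1109]
force: [0.2, -0.4, -0.7]
finger_gap: 0.524
gripper_force: 0.0
t: 25.12
tcp_pos: [0.4881, 0.3433, 0.1118]
force: [0.5, -0.0, 0.0]
finger_gap: 0.524
gripper_force: 0.0
at [0.4881 0.3433 0.1118] psi 89.8 d [  1.2   0.7 -91.8] rows 5 x [0.005,0.009,0.734,-0.01]
```

```bash
python3 -m handwheel '[[[0.01,0.03,0.8,0],[0.01,0.02,0.8,0],[0,0,0.8,0],[0,0,0.8,0],[0,0,0.4,0],[0,0,0.2,0],[0,0,0,0],[0,0,0,0]]]'|sed -n '1,2p;4,6p'
python3 -m handwheel '[[[0,0,0,0],[0,0,0,0],[0,0,0,0],[0,0,0,0],[0,0,0,0],[0,0,0,0]]]' 8 35|sed -n '1,2p;4,6p'
```

```text
t: 26.12
tcp_pos: [0.4904, 0.3447, 0.0183]
force: [-0.4, 0.2, 0.7]
finger_gap: 0.527
gripper_force: 0.0
t: 26.88
tcp_pos: [0.4903, 0.3448, 0.0183]
force: [-1.2, -0.1, 6.0]
finger_gap: 0.21
gripper_force: 34.3
```

```bash
python3 -m handwheel '[[[0,0,-0.2,0],[0,0,-0.6,0],[0,0,-1,0],[0,0,-1,0],[0,0,-1,0],[0,0,-1,0],[0,0,-0.5,0],[0,0,0,0],[0,0,0,0]]]'|sed -n '1,2p;4,6p';python3 plan.py .5217 -.1323 .150 81.5
python3 - <<'E'
from h import *
from scipy import ndimage as nd
p,d=snapshot("top");np.savez("top2.npz",p=p,d=d);P=cloud("top",d)
k=np.zeros(d.shape,bool);k[170:280,310:400]=1;k&=P[...,2]>.08
v,u=np.nonzero(k);print("cup rim now",len(u),rect(ray("top",np.c_[u,v],.09)[:,:2]))
E
```

```text
t: 28.0
tcp_pos: [0.4893, 0.3443, 0.1494]
force: [-0.5, -0.3, -0.8]
finger_gap: 0.213
gripper_force: 34.2
at [0.4893 0.3443 0.1494] psi 89.8 d [  32.4 -476.6    0.6] rows 20 x [-0.947,0.135,-0.001,0.07]
cup rim now 262 (array([ 519.7, -126.1]), 185.4, 225.4, 89.7)
```

```bash
python3 -m handwheel '[[[-0.947,0.135,0,0.07],[-0.947,0.135,0,0.07],[-0.947,0.135,0,0.07],[-0.947,0.135,0,0.07],[-0.947,0.135,0,0.07],[-0.947,0.135,0,0.07],[-0.947,0.135,0,0.07],[-0.947,0.135,0,0.07],[-0.947,0.135,0,0.07],[-0.947,0.135,0,0.07],[-0.947,0.135,0,0.07],[-0.947,0.135,0,0.07],[-0.947,0.135,0,0.07],[-0.947,0.135,0,0.07],[-0.947,0.135,0,0.07],[-0.947,0.135,0,0.07],[-0.947,0.135,0,0.07],[-0.947,0.135,0,0.07],[-0.947,0.135,0,0.07],[-0.947,0.135,0,0.07]]]'|sed -n '1,2p;4,6p'
python3 -m handwheel '[[[0,0,0,0],[0,0,0,0]]]'|sed -n '1,2p;4,6p';python3 plan.py .5217 -.1323 .104 81.5 5
python3 - <<'E'
from h import *
from scipy import ndimage as nd
f=np.load("top2.npz");d=f["d"];P=cloud("top",d)
k=np.zeros(d.shape,bool);k[170:280,310:400]=1;k&=(P[...,2]>.08)&(P[...,2]<.1)
l,m=nd.label(k);k=l==1+np.argmax(nd.sum(k,l,range(1,m+1)))
v,u=np.nonzero(k);print("cup rim now",len(u),rect(ray("top",np.c_[u,v],.09)[:,:2]))
E
```

```text
t: 30.55
tcp_pos: [0.522, -0.1327, 0.1491]
force: [0.4, -0.7, 0.5]
finger_gap: 0.21
gripper_force: 34.2
t: 30.8
tcp_pos: [0.5219, -0.1314, 0.1495]
force: [0.5, 0.0, -0.5]
finger_gap: 0.219
gripper_force: 34.2
at [ 0.5219 -0.1314  0.1495] psi 81.4 d [ -0.2  -0.9 -45.5] rows 5 x [-0.008,-0.001,0.364,-0.0]
cup rim now 215 (array([ 520.7, -131.2]), 62.7, 64.2, 45.1)
```

```bash
python3 -m handwheel '[[[-0.02,-0.02,0.5,0],[0,0,0.5,0],[0,0,0.4,0],[0,0,0.25,0],[0,0,0.12,0],[0,0,0.08,0],[0,0,0,0],[0,0,0,0]]]'|sed -n '1,2p;4,6p'
python3 -m handwheel '[[[0,0,0.04,0],[0,0,0.04,0],[0,0,0,0],[0,0,0,0]]]'|sed -n '1,2p;4,6p'
```

```text
t: 31.8
tcp_pos: [0.5222, -0.1327, 0.1042]
force: [0.5, -0.2, -0.5]
finger_gap: 0.214
gripper_force: 34.2
t: 32.3
tcp_pos: [0.522, -0.1326, 0.1019]
force: [-0.4, -0.5, 0.4]
finger_gap: 0.214
gripper_force: 34.2
```

```bash
python3 -m handwheel '[[[0,0,0.04,0],[0,0,0,0],[0,0,0,0]]]'|sed -n '1,2p;4,6p'
```

```text
t: 32.67
tcp_pos: [0.522, -0.1326, 0.1009]
force: [-0.3, -0.7, -0.7]
finger_gap: 0.211
gripper_force: 34.2
```

```bash
python3 -m handwheel '[[[0,0,0.03,0],[0,0,0,0],[0,0,0,0]]]'|sed -n '1,2p;4,6p'; python3 -m handwheel '[[[0,0,0.02,0],[0,0,0,0],[0,0,0,0]]]'|sed -n '1,2p;4,6p'
```

```text
t: 33.05
tcp_pos: [0.5222, -0.1326, 0.1004]
force: [-1.4, 0.1, 3.3]
finger_gap: 0.212
gripper_force: 34.5
t: 33.42
tcp_pos: [0.5222, -0.1327, 0.1004]
force: [-1.1, -0.2, 7.6]
finger_gap: 0.212
gripper_force: 34.9
```

Seated at the expected height (0.1004). I'll release, rise and go to the dish at (0.604, −0.328), 16.3°, so ψ = 106.3.

```bash
python3 -m handwheel '[[[0,0,-0.02,0],[0,0,0,0],[0,0,0,0],[0,0,0,0],[0,0,-0.3,0],[0,0,-0.8,0],[0,0,-1,0],[0,0,-0.8,0],[0,0,0,0]]]' 40|sed -n '1,2p;4,6p'; python3 plan.py .604 -.3275 .10 106.3
python3 - <<'E'
from h import *
p,d=snapshot("side");cv2.imwrite("pics/s6.png",cv2.resize(p[100:300,240:460][:,:,::-1],None,fx=2.5,fy=2.5,interpolation=2))
E
```

```text
t: 34.55
tcp_pos: [0.5232, -0.1331, 0.1745]
force: [0.1, -0.5, 0.4]
finger_gap: 0.468
gripper_force: 0.0
at [ 0.5232 -0.1331  0.1745] psi 81.4 d [  80.8 -194.4  -74.5] rows 10 x [-0.799,0.288,0.298,-0.42]
```

View pics/s6.png

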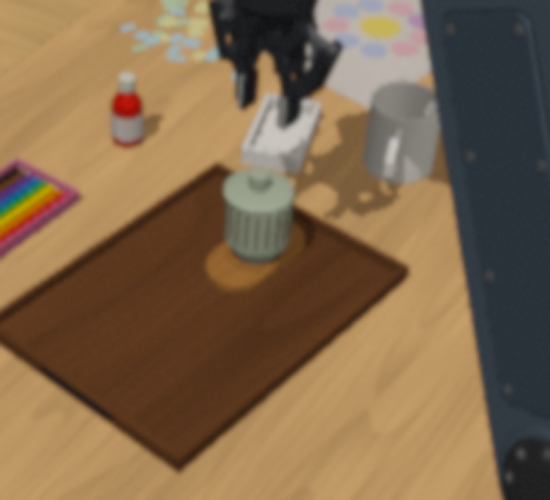

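The lid sits level on the cup (crop 259,190). Next, the dish.

```bash
python3 -m handwheel '[[[-0.8,0.288,0,-0.42],[-0.8,0.288,0,-0.42],[-0.8,0.288,0,-0.42],[-0.8,0.288,0,-0.42],[-0.8,0.288,0,-0.42],[-0.8,0.288,0,-0.42],[-0.8,0.288,0.7,-0.42],[-0.8,0.288,0.7,-0.42],[-0.8,0.288,0.8,-0.42],[-0.8,0.288,0.8,-0.42],[0,0,0,0],[0,0,0,0]]]' 85|sed -n '1,2p;4,6p'; python3 plan.py .604 -.3275 .005 106.3
```

```text
t: 36.1
tcp_pos: [0.6021, -0.3265, 0.0971]
force: [-0.1, 0.4, -0.2]
finger_gap: 0.996
gripper_force: 0.0
at [ 0.6021 -0.3265  0.0971] psi 106.6 d [  1.9  -1.  -92.1] rows 4 x [-0.015,0.016,0.921,0.01]
```

```bash
python3 -m handwheel '[[[-0.04,0.06,0.9,0.03],[0,0,0.9,0],[0,0,0.9,0],[0,0,0.7,0],[0,0,0.3,0],[0,0,0,0],[0,0,0,0]]]' 85|sed -n '1,2p;4,6p'
python3 -m handwheel '[[[0,0,0,0],[0,0,0,0],[0,0,0,0],[0,0,0,0],[0,0,0,0],[0,0,0,0]]]' 52 45|sed -n '1,2p;4,6p'
python3 -m handwheel '[[[0,0,-0.2,0],[0,0,-0.4,0],[0,0,-0.8,0],[0,0,-0.8,0],[0,0,0,0],[0,0,0,0]]]'|sed -n '1,2p;4,6p'
```

```text
t: 36.98
tcp_pos: [0.6051, -0.3284, 0.0059]
force: [0.3, -0.2, 0.2]
finger_gap: 0.992
gripper_force: 0.0
t: 37.72
tcp_pos: [0.6052, -0.3284, 0.0064]
force: [0.2, -0.3, 5.4]
finger_gap: 0.737
gripper_force: 51.3
t: 38.48
tcp_pos: [0.6044, -0.3278, 0.0605]
force: [-0.3, 0.5, -2.1]
finger_gap: 0.739
gripper_force: 50.5
```

```bash
python3 -m handwheel '[[[0,0,-0.8,0],[0,0,-1,0],[0,0,-1,0],[0,0,-1,0],[0,0,0,0]]]'|sed -n '1,2p;4,6p'; python3 plan.py .5456 .0371 .15 81.5
```

```text
t: 39.1
tcp_pos: [0.6061, -0.329, 0.1583]
force: [0.0, -0.8, -1.8]
finger_gap: 0.731
gripper_force: 50.5
at [ 0.6061 -0.329   0.1583] psi 106.4 d [-60.5 366.1  -8.3] rows 16 x [0.932,-0.076,0.021,0.26]
```

```bash
python3 -m handwheel '[[[0.932,-0.076,0,0.26],[0.932,-0.076,0,0.26],[0.932,-0.076,0,0.26],[0.932,-0.076,0,0.26],[0.932,-0.076,0,0.26],[0.932,-0.076,0,0.26],[0.932,-0.076,0,0.26],[0.932,-0.076,0,0.26],[0.932,-0.076,0,0.26],[0.932,-0.076,0,0.26],[0.932,-0.076,0,0.26],[0.932,-0.076,0,0.26],[0.932,-0.076,0,0.26],[0.932,-0.076,0,0.26],[0.932,-0.076,0,0.26],[0.932,-0.076,0,0.26],[0,0,0.5,0],[0,0,0,0],[0,0,0,0]]]'|sed -n '1,2p;4,6p'; python3 plan.py .5456 .0371 .016 81.5
```

```text
t: 41.48
tcp_pos: [0.5439, 0.0375, 0.1422]
force: [0.3, 0.0, -2.0]
finger_gap: 0.734
gripper_force: 50.4
at [0.5439 0.0375 0.1422] psi 81.4 d [   1.7   -0.4 -126.2] rows 6 x [-0.001,0.012,0.841,-0.0]
```

```bash
python3 -m handwheel '[[[0,0.07,0.9,0],[0,0,0.9,0],[0,0,0.9,0],[0,0,0.9,0],[0,0,0.8,0],[0,0,0.4,0],[0,0,0.1,0],[0,0,0.05,0],[0,0,0,0],[0,0,0,0]]]'|sed -n '1,2p;4,6p'
```

```text
t: 42.72
tcp_pos: [0.5462, 0.038, 0.0195]
force: [-0.7, 0.0, -2.1]
finger_gap: 0.73
gripper_force: 50.4
```

```bash
python3 -m handwheel '[[[0,0,0.05,0],[0,0,0.03,0],[0,0,0,0],[0,0,0,0]]]'|sed -n '1,2p;4,6p'
```

```text
t: 43.22
tcp_pos: [0.5458, 0.038, 0.0169]
force: [0.2, 0.5, -1.4]
finger_gap: 0.733
gripper_force: 50.4
```

```bash
python3 -m handwheel '[[[-0.03,0,0.06,0],[0,0,0.06,0],[0,0,0.03,0],[0,0,0,0],[0,0,0,0]]]'|sed -n '2p;4,6p'; python3 -m handwheel '[[[0,0,0.03,0],[0,0,0,0],[0,0,0,0]]]'|sed -n '2p;4,6p'
```

```text
tcp_pos: [0.5457, 0.0372, 0.0132]
force: [-0.1, 0.1, -1.6]
finger_gap: 0.731
gripper_force: 50.4
tcp_pos: [0.5457, 0.0372, 0.0124]
force: [-0.1, 0.3, -2.5]
finger_gap: 0.732
gripper_force: 50.4
```

```bash
python3 -m handwheel '[[[0,0,0.025,0],[0,0,0,0],[0,0,0,0]]]'|sed -n '2p;4,6p'; python3 -m handwheel '[[[0,0,0.025,0],[0,0,0,0],[0,0,0,0]]]'|sed -n '2p;4,6p'
```

```text
tcp_pos: [0.5457, 0.0373, 0.0124]
force: [-1.4, 0.0, 5.1]
finger_gap: 0.731
gripper_force: 51.3
tcp_pos: [0.5457, 0.0372, 0.0123]
force: [-2.9, 0.6, 11.5]
finger_gap: 0.732
gripper_force: 51.8
```

```bash
python3 -m handwheel '[[[0,0,-0.04,0],[0,0,0,0],[0,0,0,0],[0,0,-0.2,0],[0,0,-0.6,0],[0,0,-1,0],[0,0,-1,0],[0,0,-1,0],[0,0,0,0]]]' 78|sed -n '1,2p;4,6p'; python3 plan.py .6154 .331 .08 90.7; python3 -c "
from plan import *
print(tray(-.061,.0815))"
```

```text
t: 46.1
tcp_pos: [0.5474, 0.0371, 0.1098]
force: [-0.2, 0.4, -0.8]
finger_gap: 0.915
gripper_force: 0.0
at [0.5474 0.0371 0.1098] psi 81.5 d [ 68.  293.9 -29.8] rows 13 x [0.918,0.142,0.092,-0.12]
[0.4847165  0.04262117]
```

```bash
python3 -m handwheel '[[[0.918,0.142,0,-0.12],[0.918,0.142,0,-0.12],[0.918,0.142,0,-0.12],[0.918,0.142,0,-0.12],[0.918,0.142,0,-0.12],[0.918,0.142,0,-0.12],[0.918,0.142,0,-0.12],[0.918,0.142,0,-0.12],[0.918,0.142,0,-0.12],[0.918,0.142,0.2,-0.12],[0.918,0.142,0.3,-0.12],[0.918,0.142,0.4,-0.12],[0.918,0.142,0.4,-0.12],[0,0,0,0],[0,0,0,0]]]' 45|sed -n '1,2p;4,6p'; python3 plan.py .6154 .331 .006 90.7
python3 - <<'E'
from h import *
from scipy import ndimage as nd
p,d=snapshot("top");P=cloud("top",d);np.savez("top3.npz",p=p,d=d)
hsv=cv2.cvtColor(p,cv2.COLOR_RGB2HSV)
def big(k):
    l,m=nd.label(k);k=l==1+np.argmax(nd.sum(k,l,range(1,m+1)));v,u=np.nonzero(k);return np.c_[u,v]
k=np.zeros(d.shape,bool);k[180:260,235:325]=1;k&=(hsv[...,1]<70)&(hsv[...,2]>80)
print("dish",rect(ray("top",big(k),.028)[:,:2]))
k=np.zeros(d.shape,bool);k[150:300,220:410]=1;k&=(hsv[...,2]<75)
print("tray",rect(ray("top",big(k),.018)[:,:2]))
E
```

```text
t: 47.98
tcp_pos: [0.6134, 0.3308, 0.0743]
force: [-0.4, -0.5, -0.1]
finger_gap: 0.527
gripper_force: 0.0
at [0.6134 0.3308 0.0743] psi 90.8 d [  2.    0.2 -68.3] rows 3 x [0.002,0.026,0.911,0.01]
dish (array([546.3,  38.8]), 67.6, 112.4, -8.2)
tray (array([531.2, -45.3]), 248.8, 344.6, -8.5)
```

```bash
python3 -m handwheel '[[[0,0.08,0.8,0.02],[0,0,0.8,0],[0,0,0.7,0],[0,0,0.3,0],[0,0,0.14,0],[0,0,0,0],[0,0,0,0]]]'|sed -n '1,2p;4,6p'
python3 -m handwheel '[[[0,0,0,0],[0,0,0,0]]]'|sed -n '2p;4,6p'
```

```text
t: 48.9
tcp_pos: [0.6162, 0.3313, 0.0069]
force: [-0.1, -0.7, -0.2]
finger_gap: 0.528
gripper_force: 0.0
tcp_pos: [0.6158, 0.3312, 0.0066]
force: [-0.5, -0.2, 0.1]
finger_gap: 0.524
gripper_force: 0.0
```

```bash
python3 -m handwheel '[[[0,0,0.1,0],[0,0,0,0],[0,0,0,0],[0,0,0,0],[0,0,0,0],[0,0,0,0],[0,0,0,0]]]' 8 35|sed -n '2p;4,6p'
python3 -m handwheel '[[[0,0,-0.2,0],[0,0,-0.6,0],[0,0,-0.8,0],[0,0,-0.8,0],[0,0,-0.6,0],[0,0,0,0],[0,0,0,0]]]'|sed -n '2p;4,6p'; python3 plan.py .4847 .0426 .08 81.5
```

```text
tcp_pos: [0.6156, 0.331, 0.0036]
force: [0.3, -0.5, -0.7]
finger_gap: 0.2
gripper_force: 35.0
tcp_pos: [0.6152, 0.3309, 0.0784]
force: [-0.2, 0.6, -0.4]
finger_gap: 0.196
gripper_force: 35.0
at [0.6152 0.3309 0.0784] psi 90.7 d [-130.5 -288.3    1.6] rows 14 x [-0.846,-0.321,-0.005,0.11]
```

```bash
python3 -m handwheel '[[[-0.846,-0.321,0,0.11],[-0.846,-0.321,0,0.11],[-0.846,-0.321,0,0.11],[-0.846,-0.321,0,0.11],[-0.846,-0.321,0,0.11],[-0.846,-0.321,0,0.11],[-0.846,-0.321,0,0.11],[-0.846,-0.321,0,0.11],[-0.846,-0.321,0,0.11],[-0.846,-0.321,0,0.11],[-0.846,-0.321,0,0.11],[-0.846,-0.321,0,0.11],[-0.846,-0.321,0,0.11],[-0.846,-0.321,0,0.11],[0,0,0,0],[0,0,0,0]]]'|sed -n '1,2p;4,6p'; python3 plan.py .4847 .043 .013 81.5
python3 - <<'E'
from h import *
p,d=snapshot("side");cv2.imwrite("pics/s7.png",cv2.resize(p[130:310,220:420][:,:,::-1],None,fx=3,fy=3,interpolation=2))
E
```

```text
t: 52.9
tcp_pos: [0.4854, 0.043, 0.0786]
force: [-0.0, -0.2, 0.2]
finger_gap: 0.196
gripper_force: 35.0
at [0.4854 0.043  0.0786] psi 81.4 d [ -0.7   0.  -65.6] rows 3 x [-0.001,-0.010,0.874,-0.0]
```

View pics/s7.png

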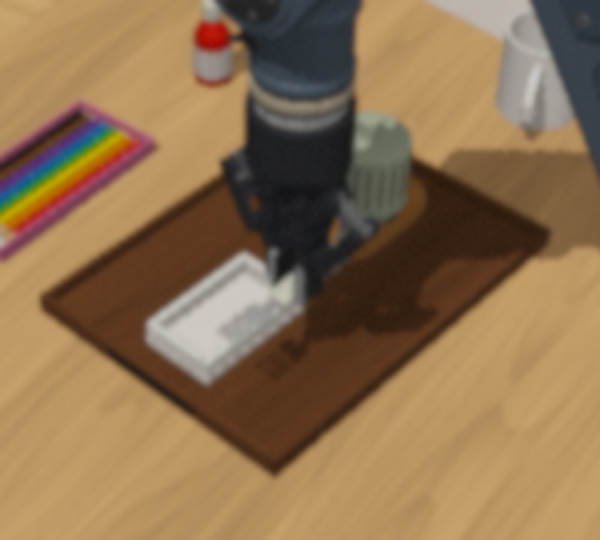

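The fork is held (handle at crop 285,290, tine shadow at 280,360) in front of the dish at (225,315). Lowering it.

```bash
python3 -m handwheel '[[[0,-0.02,0.8,0],[0,0,0.8,0],[0,0,0.6,0],[0,0,0.3,0],[0,0,0.1,0],[0,0,0,0],[0,0,0,0]]]'|sed -n '2p;4,6p'; python3 -m handwheel '[[[0,0,0.05,0],[0,0,0.03,0],[0,0,0,0],[0,0,0,0]]]'|sed -n '2p;4,6p'
```

```text
tcp_pos: [0.485, 0.0429, 0.0141]
force: [0.4, 0.7, -0.7]
finger_gap: 0.198
gripper_force: 35.0
tcp_pos: [0.4846, 0.043, 0.0117]
force: [0.4, -0.1, -0.6]
finger_gap: 0.192
gripper_force: 35.0
```

```bash
python3 -m handwheel '[[[0,0,0.04,0],[0,0,0.02,0],[0,0,0,0],[0,0,0,0]]]'|sed -n '2p;4,6p'; python3 -m handwheel '[[[0,0,0.03,0],[0,0,0,0],[0,0,0,0]]]'|sed -n '2p;4,6p'
```

```text
tcp_pos: [0.4846, 0.043, 0.0101]
force: [0.3, 0.1, -0.9]
finger_gap: 0.195
gripper_force: 35.0
tcp_pos: [0.4847, 0.043, 0.0095]
force: [0.6, -0.4, -0.5]
finger_gap: 0.199
gripper_force: 35.1
```

```bash
python3 -m handwheel '[[[0,0,0.03,0],[0,0,0,0],[0,0,0,0]]]'|sed -n '2p;4,6p'; python3 -m handwheel '[[[0,0,0,0],[0,0,0,0],[0,0,0,0],[0,0,-0.2,0],[0,0,-0.6,0],[0,0,-1,0],[0,0,-1,0],[0,0,-1,0],[0,-0.5,-1,0],[0,-1,0,0],[0,-1,0,0],[0,-1,0,0],[0,-1,0,0],[-1,0,0,0],[-1,0,0,0],[-1,0,0,0],[0,0,0,0]]]' 24|sed -n '1,2p;4,6p'
python3 - <<'E'
from h import *
from plan import tray
from scipy import ndimage as nd
p,d=snapshot("top");P=cloud("top",d)
hsv=cv2.cvtColor(p,cv2.COLOR_RGB2HSV)
def big(k):
    l,m=nd.label(k);k=l==1+np.argmax(nd.sum(k,l,range(1,m+1)));v,u=np.nonzero(k);return np.c_[u,v]
w=(hsv[...,1]<70)&(hsv[...,2]>80)
def B(u0,v0,u1,v1):
    k=np.zeros(d.shape,bool);k[v0:v1,u0:u1]=1;return k
uf=proj("top",[[.4847,.043,.018]])[0].astype(int);ud=proj("top",[[.546,.038,.028]])[0].astype(int);print(uf,ud)
c=cv2.resize(p[150:300,220:420][:,:,::-1],None,fx=3.8,fy=3.8,interpolation=2);cv2.imwrite("pics/t8.png",c)
print("dish",rect(ray("top",big(w&B(ud[0]-35,ud[1]-25,ud[0]+35,ud[1]+19)),.028)[:,:2]))
print("fork",rect(ray("top",big(w&B(uf[0]-45,uf[1]-10,uf[0]+45,uf[1]+22)),.018)[:,:2]))
E
```

```text
tcp_pos: [0.4847, 0.043, 0.0094]
force: [-0.2, 0.4, 7.2]
finger_gap: 0.195
gripper_force: 35.9
t: 57.7
tcp_pos: [0.3626, -0.0155, 0.1295]
force: [-0.7, 0.2, -0.2]
finger_gap: 0.283
gripper_force: 0.0
[275 243] [278 215]
dish (array([546.5,  39.3]), 68.1, 113.6, -8.7)
fork (array([486. ,  47.1]), 23.8, 129.7, -8.6)
```

View pics/t8.png

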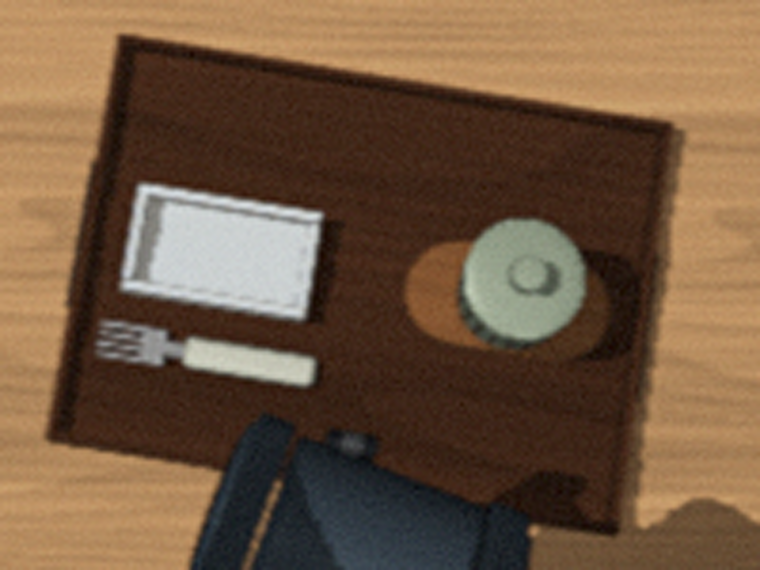

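Top view: covered cup on its saucer (crop 522,280), dish (222,250) and fork (205,352, tines left). The fork is centred on the dish to 1 mm and parallel to it, with a gap of about 18 mm. The robot touches nothing, so I'm handing it in.

```bash
python3 -c "
from station import sign_off
print(sign_off())"
```

```text
the job is handed in; nothing more can be done
None
```

The tea tray is made up as asked and handed in at about 58 s, with the fork about 18 mm in front of the dish and the mug, pencil tin and glue not touched.

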